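# Flip the tube rack's lid shut on the reader and start the scan

### The job

The rack of tubes on the reader is ready to be read: push its open blue lid over with a fingertip until it is fully shut, then press the reader's green key right down to start the scan and let it go. Do not grip or strike the lid or the rack, do not press the key before the lid is shut, do not lift the rack or shove it out of its nest, and leave everything else where it stands.

Things in the scene. Friction and masses are not known exactly. Their poses are not given: they have to be found in the camera images.
- reader: Bench-top whole-rack tube reader, fixed, 214 x 170 mm and 110 mm high, black with blue sides and a light grey top. Origin at the centre of its underside on the bench; +x runs from its front (with the display and the green key) to its back, +y to its left, +z up. The rack stands in a nest at the back part of its top, inside a dark frame 6 mm high with 2 mm play.
- nest (a point): Centre of the nest on the reader's top, 110 mm above the bench, 40 mm behind the reader's centre; axes as the reader's.
- rack: White 96-place rack of tubes with orange and white caps (the end row on the left nearly empty), 85.5 mm (x) x 127.8 mm (y), loose, about 0.45 kg, standing in the nest with its +x towards the reader's back. Origin at the centre of its underside, +z up. The rack is 36 mm high, the tube caps reach 43 mm.
- lid (a joint): Opening angle of the blue lid in rad: 0 fully shut (flat on the rack), 1.57 standing upright, grows to 2.0 leaning back away from the tubes. Stiff hinge: the lid stays at whatever angle it is left, and about 1 N at its free edge moves it.
- lid_hinge (a point): Middle of the lid's hinge line, which runs along the rack's y on its back edge (rack x = +43 mm, 36 mm above the rack's underside); axes as the rack's.
- lid_edge (a point): Middle of the lid's free edge on its outer face (the top face once shut). The lid is a shallow blue frame with a clear window, 85.5 mm from hinge to free edge, 127.8 mm wide, 14 mm deep: its outer face lies 14 mm off the plane through hinge line and rim. Axes move with the lid: -x from the hinge to the free edge, +z out of its outer face. Shut, the outer face lies level, 50 mm above the rack's underside (160 mm above the bench).
- scan_key (a joint): Travel of the green key in m: 0 up, 0.006 fully down. A spring returns it; fully down takes 4.5 N.
- scan_key_top (a point): Centre of the top of the green round key (24 mm across) in a small black housing at the front right of the reader's top; it is pressed straight down.
- tube: Single orange-capped tube, 13 mm across, 43 mm tall, standing loose on the reader's top at the front left. Origin under its foot. Leave it.
- rack2: Another tube rack with a shut orange lid, 86 x 128 mm, 50 mm high, on the bench. Origin under its centre. Leave it.
- bottle: White bottle with blue cap, 64 mm across, 150 mm tall, on the bench. Origin under its centre. Leave it.
- cryobox: Cardboard storage box, 79 x 79 mm, 55 mm high. Origin under its centre. Leave it.
- marker: White marker pen with black cap, lying, about 133 mm long, 13 mm thick. Origin under its middle. Leave it.
- cap_tool: Eight-channel cap tool with blue handle, lying, 80 x 140 mm, 25 mm high. Origin under its steel head. Leave it.
- code_scanner: Dark hand-held code scanner with grey grip, lying, about 100 x 125 mm, 36 mm high. Origin under its head. Leave it.
- mouse: Grey computer mouse, 98 x 58 mm, 28 mm high. Origin under its centre. Leave it.

How it is judged (in metres and radians):
On the way, in this order (a step that is already met when the one before it is completed fails the run):
1. the lid is fully shut (value of joint lid below 0.06 rad), for 0.2 s.
2. the green key is pressed down with the lid shut (value of joint scan_key above 0.0045 m and value of joint lid below 0.06 rad), for 0.05 s.
At the end, for the whole second after the job is handed in: The lid is within 0.06 rad of fully shut, the green key has come back up (within 2 mm), and the rack rests flat in its nest (within 6 mm of the nest's centre, tilt under 0.03 rad) (value of joint lid below 0.06 rad and value of joint scan_key below 0.002 m and linear speed of rack below 0.02 m/s and horizontal distance between rack and nest below 0.006 m and height (world z) of rack below 0.1135 m and angle between rack's own z axis and vertical below 0.03 rad); the robot touches nothing.
It fails at once if the rack was lifted, tipped or shoved out of its nest (height (world z) of rack above 0.12 m or angle between rack's own z axis and vertical above 0.12 rad or horizontal distance between rack and nest above 0.01 m).
It fails at once if the rack or its lid was gripped or struck hard while the lid was open (over 15 N, where 1 N moves it) (value of joint lid above 0.25 rad and contact force between the fingers and rack above 15 N).
It fails at once if the key was pressed before the lid was shut (value of joint scan_key above 0.003 m and value of joint lid above 0.1 rad).
It fails at once if a bystander was moved or knocked over (distance of tube from where it was at the start of the episode above 0.012 m or distance of any of rack2, bottle, cryobox, cap_tool, code_scanner, mouse from where it was at the start of the episode above 0.015 m or distance of marker from where it was at the start of the episode above 0.02 m or angle between any of tube, bottle's own z axis and vertical above 0.3 rad).
It also fails if it takes over 42 s, if anything falls off the work surface, if the arm or the gripper's body presses on something with over 40 N, if the wrist force passes 120 N, or if a joint passes its speed limit or range.

### The arm

A 7-joint arm with a two-finger parallel gripper is mounted at the origin on the work surface. World frame = base frame: x ahead of the robot, y to its left, z up, the work surface at z = 0. Lengths are in mm, angles in rad, forces in N, time in s.
With the tool pointing down it reaches from about 375 to 925 mm from the base axis. Payload 3.1 kg.
Tool frame: the origin (TCP) lies at the very end of the fingers, on their centre line; the grasp point (between the pads) lies behind it (robot.grip_point_offset is the z of the grasp point in the tool frame, in mm); z points along the fingers, y is the line along which they close (so a half turn about z gives the same grasp; the last joint's range is limited). The gripper opens to 85 mm and grips with 20 to 120 N. Pads are 22 mm wide; open, the fingers measure 114 mm over their backs; the gripper's body (76 mm by 85 mm) begins 54 mm behind the grasp point. The pads swing forward as they close: fully open they stand 13 mm farther back than shut.
Start: joints at [1.208, 0.383, 0.044, 1.598, -0.018, 1.161, -0.05], TCP at [170.135, -627.341, 231.269] pointing down, gripper open.
Joint ranges: [-2.61, 2.61], [-0.41, 2.15], [-1.48, 1.57], [0, 2.5], [-1.57, 4.71], [0.05, 1.97], [-2.85, 2.85]. Speed limits (rad/s): [2.79, 2.79, 3.14, 3.14, 3.14, 3.14, 3.14].

### API

Orientations are given as [roll, pitch, yaw] about the fixed x, y, z axes, in that order (R = Rz(yaw) Ry(pitch) Rx(roll)).
In Python, from station import robot, optics, nets gives the robot as it stands.
- The arm moves only by the shell command python3 -m jog 'ROWS'. ROWS is JSON, a list of rows, each a list of 3 entries, a list of its own where there are three numbers: the opening, from -1 (shut) to 1 (fully open), then the shift along the tool's x, y, z in m, then the turn about the tool's z in degrees. A call has exactly 8 rows; each row is the pose to reach, as a shift and turn from the pose commanded when the call began, along the tool's axes at that moment; what a row does not reach only later rows make up. A row lasts 1/10 s, in which the tool goes at most 50 mm and 8.59 degrees, less where a joint would pass 70% of its speed; a pose out of reach is approached as far as the arm can. A call with a gripper value outside its range is refused whole. The fingers move at their own pace and stop on an object; the grip force is fixed at half the most. Time passes only in rows, so rows that repeat a pose let the fingers close, or fill a call up. It gives the time, the measured TCP pose, the force, the opening and the grip force at its end, in the units of the state.
- robot.state(): the state, without advancing time (a new reading comes with each control period).
- optics.snapshot(name): name is "scene" or "top" or "wrist"; returns the picture (420x560x3 uint8, red, green, blue); there is no depth.
- optics.camera_params(name): a dict with "camera_matrix" (3x3 intrinsics, pixels), "R" (3x3) and "t" (3): a world point X has camera coordinates R X + t. Camera axes: x right, y down, z forward; pixel columns grow to the right and rows downward; lengths in mm; the calibration is good to about 2 mm. A picture is of the moment at which its call begins: read the wrist's pose just before it. camera_params takes no time and is no camera call; for the wrist camera it gives the pose at the moment of the call.
- robot.job_done(): hands the job in; it is judged then, once.
Trained networks look in the newest picture that a camera, given by its name, has taken for a name from the list of things; names that differ only in an ending like _2 or _b are one class to them, and where a whole thing is asked for, a point or a joint stands for the part that bears it (a point fixed in the world has none). Each returns a list of dicts, best first, with "p" (0 to 1); they miss things now and then, are a little off and sometimes report something else, mostly with a low value. They report only what shows in the picture. A call takes as long as a camera call.
- nets.boxes_of(thing, camera): "pixel" ([column, row] in pixels, amid what is visible of it).
- nets.landmark_of(thing, camera): "pixel" ([column, row] in pixels: a listed point, or the origin of a listed thing).
The state is a dict: "time_s": time; "joint_positions": joint angles; "joint_velocities": joint speeds; "joint_torque": joint torques, N m; "tcp_pos": TCP position; "orientation": TCP orientation; "contact_force": force on the tool from outside, world axes, zero at the start; "moment": the same for the moment, N m; "grip_width": finger opening in mm; "finger_force": force on a finger pad.
Only numpy, scipy, OpenCV 4.12 (cv2) and the standard library are available. Lean on these libraries where they do the work, as an engineer would, in place of code of your own. Each camera call takes 0.05 s, during which the arm holds its last target. There are 200 camera calls.

## Working session

There is one attempt and no reset: what is moved stays moved. The work goes in short steps, Python scripts to look and compute and a shell command to move; the robot and the scene stay as the last step left them, time stands still between calls to the robot, and variables do not carry over. Pictures are saved under pics/ and viewed, at most 10 in all, crops included, and the job is handed in when it is done.

```bash
mkdir -p pics
cat > h.py <<'E'
from station import robot, optics, nets
import numpy as np, cv2
def snap(c,f=None):
    im=optics.snapshot(c)
    if f: cv2.imwrite('pics/'+f,im[:,:,::-1])
    return im
def tri(obs):
    A=[]
    for cp,px in obs:
        P=np.array(cp['camera_matrix'])@np.c_[np.array(cp['R']),np.array(cp['t'])]
        A+= [px[0]*P[2]-P[0], px[1]*P[2]-P[1]]
    v=np.linalg.svd(np.array(A)/1e3)[2][-1]; return v[:3]/v[3]
def atz(cp,px,z):
    K,R,t=[np.array(cp[k]) for k in('camera_matrix','R','t')]
    d=R.T@np.linalg.inv(K)@[px[0],px[1],1]; c=-R.T@t
    return c+d*(z-c[2])/d[2]
E
python3 - <<'E'
from h import *
cps={}
for c in('scene','top'):
    snap(c,c+'0.png'); cps[c]=optics.camera_params(c)
    print(c,-np.array(cps[c]['R']).T@cps[c]['t'])
obs={}
for th in('scan_key_top','lid_edge','lid_hinge','nest','reader','tube','rack'):
    o=[]
    for c in('scene','top'):
        r=nets.landmark_of(th,c); print(th,c,[(np.round(x['pixel']),round(x['p'],2)) for x in r[:2]])
        if r:o.append((cps[c],r[0]['pixel']))
    if len(o)==2: print('   ',tri(o).round(1))
s=robot.state();print(s['tcp_pos'],s['orientation'],s['time_s'],robot.grip_point_offset)
E
```

```text
scene [ 865.65351755 -771.87160564  741.9408756 ]
top [ 289.55164216  -57.27322144 1627.49296858]
scan_key_top scene [(array([297., 216.]), 0.56)]
scan_key_top top [(array([273., 195.]), 0.41)]
    [519.2 -42.8 145.5]
lid_edge scene [(array([381., 195.]), 0.88), (array([328., 246.]), 0.3)]
lid_edge top []
lid_hinge scene [(array([359., 216.]), 0.94), (array([355., 188.]), 0.44)]
lid_hinge top [(array([254., 153.]), 0.77)]
    [663.7  26.8 150.5]
nest scene []
nest top [(array([254., 166.]), 0.93), (array([368., 215.]), 0.69)]
reader scene [(array([330., 248.]), 0.73)]
reader top [(array([256., 183.]), 0.74)]
    [588.4  25.8   8.8]
tube scene [(array([313., 200.]), 0.5)]
tube top []
rack scene [(array([344., 224.]), 0.95), (array([205., 349.]), 0.63)]
rack top [(array([255., 170.]), 0.81), (array([366., 214.]), 0.62)]
    [619.4  26.3 107.7]
[ 170.13689775 -627.36268241  231.31125531] [ 3.14154702e+00 -1.23627340e-05  2.64829294e-01] 0.8 -18.700000000000003
```

View pics/scene0.png

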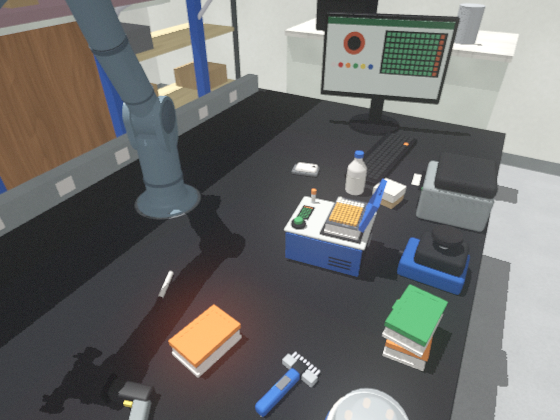

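View pics/top0.png

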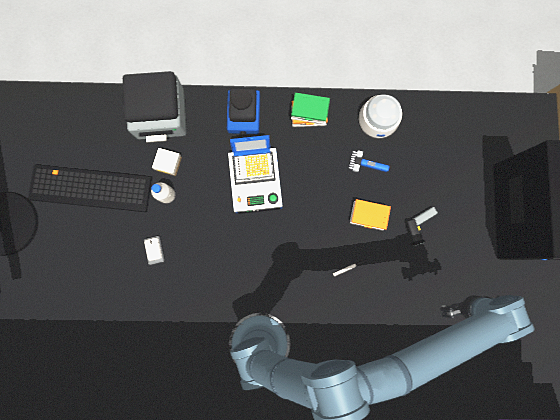

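Scene: the reader stands ahead of the robot with its front towards it, the green key is at about (299,222) in scene and (273,198) in top, and the blue lid leans back. A blue carrier stands behind it. Next: key, yaw and lid position by colour.

Run:
```python
from h import *
ims={c:cv2.imread(f'pics/{c}0.png') for c in('scene','top')}
cp={c:optics.camera_params(c) for c in ims}
o=[]
for c,(x0,x1,y0,y1) in dict(scene=(285,310,210,232),top=(264,284,190,206)).items():
    h=cv2.cvtColor(ims[c],cv2.COLOR_BGR2HSV); m=cv2.inRange(h,(40,90,50),(90,255,255))
    z=np.zeros_like(m); z[y0:y1,x0:x1]=m[y0:y1,x0:x1]
    n,_,st,ce=cv2.connectedComponentsWithStats(z); i=1+st[1:,4].argmax(); print(c,st[i],ce[i]); o.append((cp[c],ce[i]))
print('key',tri(o))
for p in[(254,166)]: print('nest z110',atz(cp['top'],p,110))
print('hinge z146',atz(cp['top'],(254,153),146),atz(cp['scene'],(359,216),146))
# reader corners in top at z=110 
for p in[(234,212),(282,208)]: print(p,atz(cp['top'],p,110))
print('carrier',atz(cp['top'],(243,118),100),atz(cp['top'],(243,132),0))
s,t=ims['scene'][170:275,270:410],ims['top'][85:220,215:295]
cv2.imwrite('pics/c0.png',np.hstack([cv2.resize(s,(480,360)),cv2.resize(t,(320,540))[:360]*0+cv2.resize(t,(320,360))]))
cv2.imwrite('pics/c1.png',np.hstack([cv2.resize(s,(448,336),interpolation=2),cv2.resize(t,(320,540),interpolation=2)[:336]]))
cv2.imwrite('pics/c2.png',cv2.resize(t,None,fx=4.4,fy=4.4,interpolation=2))
```

```text
scene [294 213  13  11  64] [298.984375 218.96875 ]
top [269 194   8   8  43] [272.62790698 197.6744186 ]
key [516.82168665 -38.18584034 129.47113511]
nest z110 [631.64496491  30.14421359 110.        ]
hinge z146 [669.7230282   29.25469687 146.        ] [657.51186998  28.64793675 146.        ]
(234, 212) [465.80847198  95.87509174 110.        ]
(282, 208) [483.11584445 -71.95761429 110.        ]
carrier [810.70193783  75.11339232 100.        ] [789.05772149  82.17172886   0.        ]
```

View pics/c2.png

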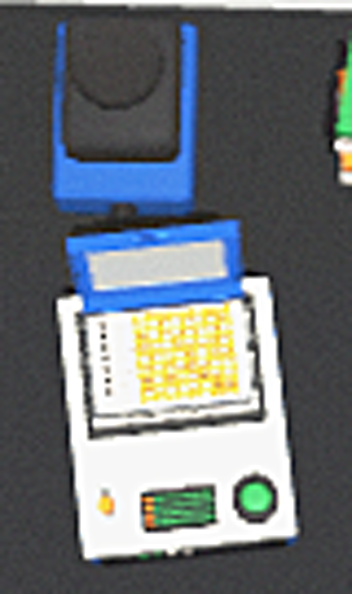

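The top crop shows the reader's front corners at (234.5,211) and (282.5,206.6), which gives a yaw of about 0.12. The lid's free edge is at (249.5,137) and the hinge is near (664,33). I'll move towards the space behind the lid with the fingers shut.

```bash
python3 -m jog '[[-1,[0.02,-0.015,-0.04],1],[-1,[0.06,-0.04,-0.08],2],[-1,[0.1,-0.067,-0.09],4],[-1,[0.14,-0.094,-0.09],6],[-1,[0.18,-0.121,-0.09],8],[-1,[0.22,-0.148,-0.09],8.4],[-1,[0.26,-0.175,-0.09],8.4],[-1,[0.3,-0.202,-0.09],8.4]]'
python3 - <<'E'
from h import *
cp=optics.camera_params('top')
for z in(215,225,231): print(atz(cp,(249.5,137.3),z))
s=robot.state();print(s['tcp_pos'],s['orientation'],s['grip_width'],s['contact_force'])
cs=optics.camera_params('scene')
print('lid_edge scene/top tri',tri([(cs,(381,195)),(cp,(249.5,137.3))]),'carrier handle',tri([(cs,(447,222)),(cp,(241,97))]))
E
```

```text
time_s: 1.6
tcp_pos: [407.2, -352.9, 321.7]
orientation: [3.141, -0.001, 0.118]
contact_force: [0.4, -0.9, 0.2]
grip_width: 0.1
finger_force: 0.0
[705.33375576  41.58727068 215.        ]
[702.39015092  40.88736991 225.        ]
[700.62398802  40.46742945 231.        ]
[ 407.24076593 -352.88470119  321.73304075] [ 3.14068381e+00 -6.28387889e-04  1.18025446e-01] 0.09778191345717124 [ 0.43802827 -0.86343111  0.15886783]
lid_edge scene/top tri [702.62780795  40.69824566 218.86027942] carrier handle [862.35335976  78.16320599 168.72178724]
```

```bash
python3 -m jog '[[-1,[0.03,-0.028,0],0],[-1,[0.06,-0.056,0],0],[-1,[0.09,-0.084,0],0],[-1,[0.12,-0.112,0],0],[-1,[0.15,-0.14,0],0],[-1,[0.18,-0.168,0],0],[-1,[0.21,-0.196,0],0],[-1,[0.24,-0.224,0],0]]' && python3 -m jog '[[-1,[0.03,-0.028,0],0],[-1,[0.06,-0.056,0],0],[-1,[0.09,-0.084,0],0],[-1,[0.12,-0.112,0],0],[-1,[0.141,-0.13,0],0],[-1,[0.141,-0.13,0],0],[-1,[0.141,-0.13,0],0],[-1,[0.141,-0.13,0],0]]'
python3 - <<'E'
from h import *
for c in('scene','wrist','top'):
    snap(c,c+'1.png')
    for th in('lid_edge','lid_hinge','scan_key_top'):
        r=nets.landmark_of(th,c); print(th,c,[(np.round(x['pixel']),round(x['p'],2)) for x in r[:2]])
a,b,t=[cv2.imread(f'pics/{c}1.png') for c in('scene','wrist','top')]
cv2.imwrite('pics/m1.png',np.hstack([cv2.resize(a[100:310,260:470],(400,400),interpolation=2),cv2.resize(b,(400,300))[:300].copy() if 0 else cv2.copyMakeBorder(cv2.resize(b,(400,300)),0,100,0,0,0)]))
E
```

```text
time_s: 2.4
tcp_pos: [619.0, -102.7, 321.5]
orientation: [3.141, -0.0, 0.118]
contact_force: [-1.0, -0.3, -0.1]
grip_width: 0.0
finger_force: 0.0
time_s: 3.2
tcp_pos: [742.5, 39.7, 321.3]
orientation: [3.14, 0.0, 0.116]
contact_force: [0.1, 0.1, 0.3]
grip_width: -0.3
finger_force: 0.0
lid_edge scene [(array([384., 195.]), 0.95)]
lid_hinge scene [(array([363., 215.]), 0.67), (array([329., 249.]), 0.42)]
scan_key_top scene [(array([385., 197.]), 0.71), (array([295., 217.]), 0.57)]
lid_edge wrist [(array([266., 252.]), 0.65)]
lid_hinge wrist [(array([271., 249.]), 0.85)]
scan_key_top wrist []
lid_edge top [(array([247., 136.]), 0.4)]
lid_hinge top [(array([255., 153.]), 0.7)]
scan_key_top top [(array([257., 155.]), 0.55)]
```

View pics/m1.png

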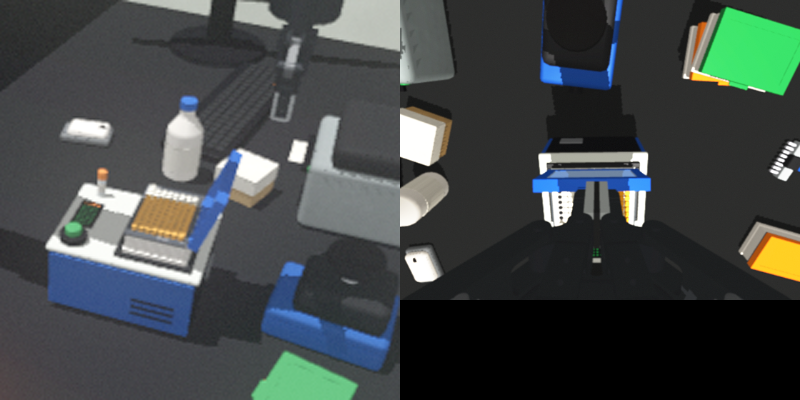

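Run:
```python
from h import *
cp=optics.camera_params('wrist');cs=optics.camera_params('scene')
print('cam',-np.array(cp['R']).T@cp['t'])
K,R,t=[np.array(cp[k]) for k in('camera_matrix','R','t')]
p=K@(R@np.array(robot.state()['tcp_pos'])+t);print('tcp px',p/p[2])
im=cv2.imread('pics/wrist1.png');h=cv2.cvtColor(im,cv2.COLOR_BGR2HSV);m=cv2.inRange(h,(100,120,60),(125,255,255))
z=np.zeros_like(m);z[230:285,170:360]=m[230:285,170:360]
for c in (195,205,225,240,335,340): 
    r=np.where(z[:,c])[0]; print(c,r.min() if len(r) else None,r.max() if len(r) else None)
c=np.where(z.any(0))[0];print(c.min(),c.max())
for px in((269,258),(187,258),(350,258),(269,246)): print(px,[atz(cp,px,v).round(1) for v in(215,225)])
print(tri([(cs,(384,195)),(cp,(269,252))]))
```

```text
cam [824.52405816  51.48741448 463.33398631]
tcp px [274.52023106 270.91577551   1.        ]
195 245 269
205 240 267
225 238 267
240 238 267
335 240 266
340 244 266
185 351
(269, 258) [array([692.7,  40.6, 215. ]), array([698. ,  41.1, 225. ])]
(187, 258) [array([685. , 106.3, 215. ]), array([690.6, 104.1, 225. ])]
(350, 258) [array([700.4, -24.2, 215. ]), array([705.4, -21.2, 225. ])]
(269, 246) [array([703.4,  41.8, 215. ]), array([708.2,  42.2, 225. ])]
[705.37278178  41.13745774 221.42375821]
```

```bash
python3 -m jog '[[-1,[0,0,0.03],0],[-1,[0,0,0.06],0],[-1,[0,0,0.09],0],[-1,[0,0,0.11],0],[-1,[0,0,0.116],0],[-1,[-0.006,0,0.116],0],[-1,[-0.011,0,0.116],0],[-1,[-0.015,0,0.116],0]]' && python3 -m jog '[[-1,[-0.004,0,0],0],[-1,[-0.008,0,0],0],[-1,[-0.012,0,0],0],[-1,[-0.016,0,0],0],[-1,[-0.02,0,-0.001],0],[-1,[-0.024,0,-0.002],0],[-1,[-0.028,0,-0.003],0],[-1,[-0.032,0,-0.004],0]]'
python3 - <<'E'
from h import *
snap('scene','s2.png'); a=cv2.imread('pics/s2.png')
cv2.imwrite('pics/m2.png',cv2.resize(a[120:290,260:430],(500,500),interpolation=2)); s=robot.state(); print(s['tcp_pos'],s['contact_force'])
E
```

```text
time_s: 4.6
tcp_pos: [728.6, 40.4, 207.7]
orientation: [3.142, -0.004, 0.118]
contact_force: [0.5, -0.6, 0.0]
grip_width: -0.2
finger_force: 0.0
time_s: 5.4
tcp_pos: [695.9, 36.4, 209.4]
orientation: [3.142, -0.0, 0.118]
contact_force: [0.5, 0.1, 0.5]
grip_width: -0.4
finger_force: 0.4
[695.30633053  36.27961882 209.60603436] [0.04068559 0.26650309 0.06133545]
```

View pics/m2.png

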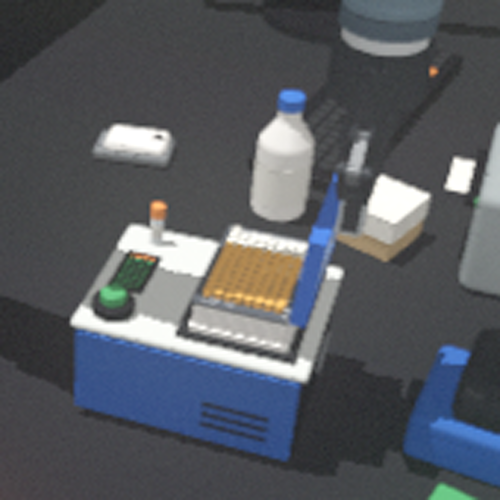

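The lid is following the fingertip and is now near upright. I'll continue along the arc.

```bash
python3 -m jog '[[-1,[-0.006,0,-0.001],0],[-1,[-0.012,0,-0.002],0],[-1,[-0.018,0,-0.0025],0],[-1,[-0.024,0,-0.0025],0],[-1,[-0.03,0,-0.0025],0],[-1,[-0.036,0,-0.001],0],[-1,[-0.042,0,0.0005],0],[-1,[-0.048,0,0.003],0]]' && python3 -m jog '[[-1,[-0.005,0,0.003],0],[-1,[-0.01,0,0.006],0],[-1,[-0.014,0,0.009],0],[-1,[-0.018,0,0.012],0],[-1,[-0.021,0,0.016],0],[-1,[-0.024,0,0.02],0],[-1,[-0.027,0,0.024],0],[-1,[-0.029,0,0.027],0]]'
python3 - <<'E'
from h import *
snap('scene','s3.png'); a=cv2.imread('pics/s3.png')
cv2.imwrite('pics/m3.png',cv2.resize(a[120:290,260:430],(500,500),interpolation=2)); s=robot.state(); print(s['tcp_pos'],s['contact_force'])
E
```

```text
time_s: 6.25
tcp_pos: [648.1, 30.6, 206.4]
orientation: [3.141, -0.0, 0.118]
contact_force: [0.7, 0.5, 0.7]
grip_width: 0.3
finger_force: 0.4
time_s: 7.05
tcp_pos: [619.3, 27.3, 178.7]
orientation: [-3.141, 0.0, 0.118]
contact_force: [0.3, 0.4, 0.5]
grip_width: 0.2
finger_force: 0.3
[618.6873321   27.24973187 178.10868758] [0.09035414 0.8238916  0.08056599]
```

View pics/m3.png

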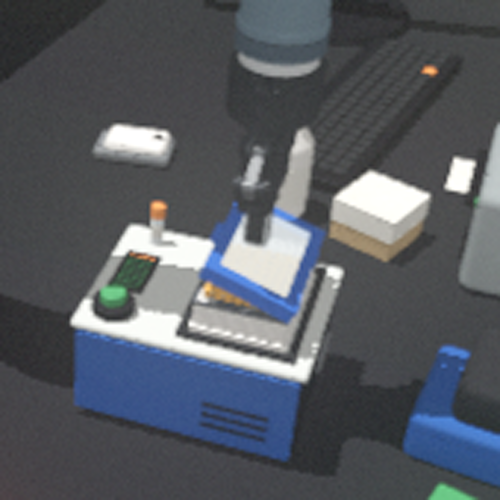

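The lid is about 0.35 rad open and the tip is on its window. Next I press it down to flat.

```bash
python3 -m jog '[[-1,[-0.004,0,0.003],0],[-1,[-0.007,0,0.006],0],[-1,[-0.01,0,0.009],0],[-1,[-0.013,0,0.012],0],[-1,[-0.014,0,0.015],0],[-1,[-0.014,0,0.017],0],[-1,[-0.014,0,0.018],0],[-1,[-0.014,0,0.019],0]]'
```

```text
time_s: 7.9
tcp_pos: [605.7, 25.6, 160.1]
orientation: [-3.142, 0.0, 0.118]
contact_force: [-0.5, -0.3, -0.3]
grip_width: -0.1
finger_force: 0.3
```

```bash
python3 -m jog '[[-1,[0,0,0.001],0],[-1,[0,0,0.002],0],[-1,[0,0,0.003],0],[-1,[0,0,0.004],0],[-1,[0,0,0.004],0],[-1,[0,0,0.004],0],[-1,[0,0,0.004],0],[-1,[0,0,0.004],0]]'
```

```text
time_s: 8.7
tcp_pos: [605.8, 25.7, 159.3]
orientation: [3.141, 0.0, 0.118]
contact_force: [-5.4, -0.7, 12.6]
grip_width: -0.1
finger_force: 6.5
```

```bash
python3 -m jog '[[-1,[0,0,-0.01],0],[-1,[0,0,-0.03],0],[-1,[0,0,-0.06],0],[-1,[-0.03,0.01,-0.08],0],[-1,[-0.07,0.02,-0.08],0],[-1,[-0.11,0.035,-0.08],0],[-1,[-0.15,0.05,-0.08],0],[-1,[-0.15,0.05,-0.08],0]]'
python3 - <<'E'
from h import *
snap('wrist','w4.png'); cp=optics.camera_params('wrist'); print(robot.state()['tcp_pos'])
print([(np.round(x['pixel']),round(x['p'],2)) for x in nets.landmark_of('scan_key_top','wrist')[:2]])
h=cv2.cvtColor(cv2.imread('pics/w4.png'),cv2.COLOR_BGR2HSV); m=cv2.inRange(h,(40,90,50),(90,255,255))
n,_,st,ce=cv2.connectedComponentsWithStats(m)
for i in range(1,n):
    if st[i,4]>150: print(st[i],ce[i],atz(cp,ce[i],125),atz(cp,ce[i],132))
cs=optics.camera_params('scene'); i=1+st[1:,4].argmax(); print(tri([(cs,(299,219)),(cp,ce[i])]))
snap('scene','s4.png'); a=cv2.imread('pics/s4.png');b=cv2.imread('pics/w4.png')
cv2.imwrite('pics/m4.png',np.hstack([cv2.resize(a[170:290,260:380],(390,390),interpolation=2),cv2.copyMakeBorder(cv2.resize(b,(400,300)),0,90,0,0,0)]))
E
```

```text
time_s: 9.5
tcp_pos: [456.7, -45.4, 234.6]
orientation: [3.139, 0.007, 0.112]
contact_force: [0.0, 0.2, -0.2]
grip_width: -0.1
finger_force: 0.0
[460.09435236 -43.68441693 235.6725161 ]
[(array([277., 120.]), 0.91)]
[260 102  33  35 894] [275.95637584 118.9541387 ] [518.93673482 -38.09064401 125.        ] [519.57879361 -37.98383691 132.        ]
[518.65900875 -38.31938628 130.14884696]
```

View pics/m4.png

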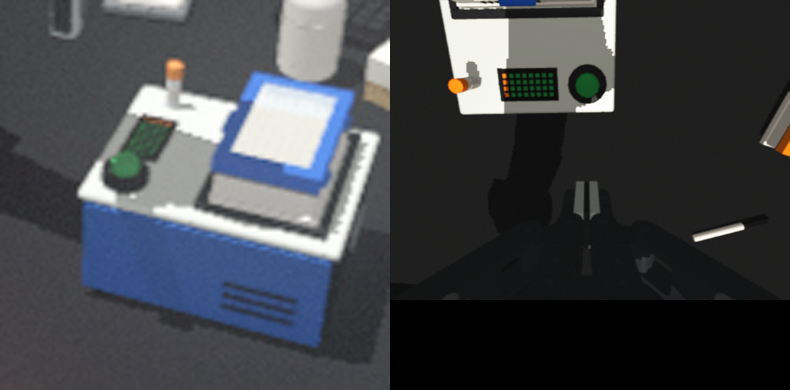

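The lid lies flat. The key is at (519,-38), with its top near z=130.

```bash
python3 -m jog '[[-1,[0.03,0.001,0],0],[-1,[0.059,0.001,0],0],[-1,[0.059,0.001,0.03],0],[-1,[0.059,0.001,0.06],0],[-1,[0.059,0.001,0.085],0],[-1,[0.059,0.001,0.098],0],[-1,[0.059,0.001,0.098],0],[-1,[0.059,0.001,0.098],0]]' && python3 -m jog '[[-1,[0,0,0.002],0],[-1,[0,0,0.004],0],[-1,[0,0,0.006],0],[-1,[0,0,0.008],0],[-1,[0,0,0.008],0],[-1,[0,0,0.008],0],[-1,[0,0,0.008],0],[-1,[0,0,0.008],0]]'
```

```text
time_s: 10.45
tcp_pos: [522.8, -35.1, 139.0]
orientation: [-3.141, -0.002, 0.119]
contact_force: [0.2, 0.0, 0.2]
grip_width: -0.2
finger_force: 0.0
time_s: 11.25
tcp_pos: [521.9, -35.8, 130.7]
orientation: [3.141, -0.001, 0.118]
contact_force: [0.1, -0.3, 2.3]
grip_width: -0.3
finger_force: 1.0
```

```bash
python3 -m jog '[[-1,[0,0,0.001],0],[-1,[0,0,0.002],0],[-1,[0,0,0.003],0],[-1,[0,0,0.004],0],[-1,[0,0,0.005],0],[-1,[0,0,0.006],0],[-1,[0,0,0.006],0],[-1,[0,0,0.006],0]]'
```

```text
time_s: 12.05
tcp_pos: [522.0, -35.8, 126.0]
orientation: [3.141, -0.0, 0.118]
contact_force: [-0.4, -1.0, 11.0]
grip_width: -0.6
finger_force: 5.8
```

The tip stopped at z=126 under 11 N, so the key is fully down. I'll release and retreat.

```bash
python3 -m jog '[[-1,[0,0,-0.005],0],[-1,[0,0,-0.015],0],[-1,[0,0,-0.04],0],[-1,[0,0,-0.08],0],[-1,[-0.03,0,-0.1],0],[-1,[-0.06,0,-0.1],0],[-1,[-0.06,0,-0.1],0],[-1,[-0.06,0,-0.1],0]]'
python3 - <<'E'
from h import *
snap('scene','s5.png'); snap('wrist','w5.png'); a=cv2.imread('pics/s5.png');b=cv2.imread('pics/w5.png')
cv2.imwrite('pics/m5.png',np.hstack([cv2.resize(a[170:290,260:380],(390,390),interpolation=2),cv2.copyMakeBorder(cv2.resize(b,(400,300)),0,90,0,0,0)]))
E
```

```text
time_s: 12.85
tcp_pos: [460.4, -42.8, 223.6]
orientation: [-3.142, 0.002, 0.118]
contact_force: [0.1, -0.4, 0.1]
grip_width: -0.1
finger_force: 0.0
```

View pics/m5.png

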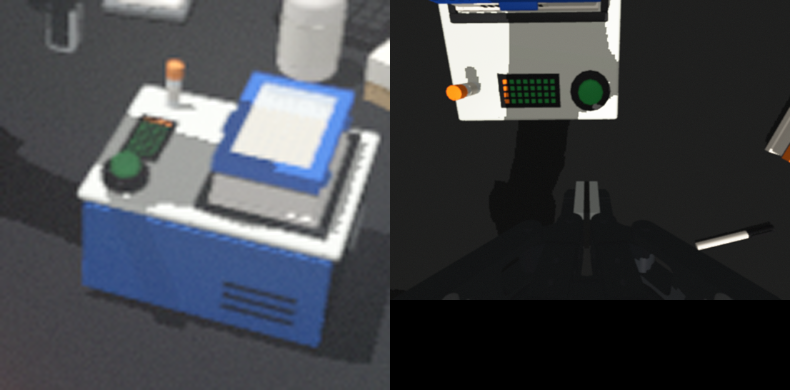

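The lid is shut, the key is back up, the tube and rack are in place and the robot is clear.

```bash
python3 -c "
from station import robot
print(robot.job_done())"
```

```text
the job is handed in; nothing more can be done
None
```

I pushed the lid fully shut with a fingertip, pressed the green key right down and let it come back up, then handed the job in at about 13 s; no verdict came back.

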